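Empty the finishing machine's guarded catch tray

ROBOT

A 6-joint arm with a two-finger parallel gripper is mounted at the origin on the work surface. World frame = base frame: x ahead of the robot, y to its left, z up, the work surface at z = 0. Lengths are in m, angles in rad, forces in N, time in s.
With the tool pointing down it reaches from about 0.35 to 0.85 m from the base axis. Payload 8.1 kg.
Tool frame: the origin (TCP) lies between the finger pads; the fingertips stand 25 mm ahead of it and the grasp point (between the pads) lies 6 mm ahead of it; z points along the fingers, y is the line along which they close (so a half turn about z gives the same grasp; the last joint's range is limited). The gripper opens to 93 mm and grips with 3 to 60 N. Pads are 15 mm wide; open, the fingers measure 128 mm over their backs; the gripper's body (75 mm by 188 mm) begins 65 mm behind the grasp point.
Start: joints at [-1.216, 0.13, 1.488, -0, 1.523, -0.085], TCP at [0.255, -0.543, 0.244] pointing down, gripper open.
Joint ranges: [-2.96, 2.96], [-0.89, 2.26], [0.02, 2.5], [-1.34, 4.48], [0, 2.73], [-2.66, 2.66]. Speed limits (rad/s): [2.39, 2.39, 2.79, 3.14, 3.14, 3.14].

INTERFACE

Orientations are given as a rotation vector (axis times angle).
In Python, from plant import robot gives the robot as it stands.
- The arm moves only by the tool arm_command, never from a script. Its argument "increments" is text: rows parted by semicolons, each of 5 numbers parted by spaces: the closure, from 0 (fully open) to 1 (shut), then the shift along the tool's x, y, z in mm, then the turn about the tool's z in rad. A call has 1 to 5 rows; each row is the pose to reach, as a shift and turn from the pose commanded when the call began, along the tool's axes at that moment; what a row does not reach only later rows make up. A row lasts 1/10 s, in which the tool goes at most 50 mm and 8.59 degrees, less where a joint would pass 70% of its speed; a pose out of reach is approached as far as the arm can. A call with a gripper value outside its range is refused whole. The fingers move at their own pace and stop on an object; "grip_force" is the grip in N (left out, the last holds). Time passes only in rows, so rows that repeat a pose let the fingers close. It gives the time, the measured TCP pose, the force, the opening and the grip force at its end, in the units of the state.
- robot.read_state(): the state, without advancing time (a new reading comes with each control period).
- robot.read_camera(name): name is "side" or "top"; returns the picture (384x512x3 uint8, blue, green, red); there is no depth.
- robot.camera_model(name): a dict with "fx", "fy", "cx", "cy" (pixels), "D" ([k1, k2, p1, p2, k3] as OpenCV has them; the pictures are not rectified), "eye" and "rotation" of the camera in the world. Camera axes: x right, y down, z forward; pixel columns grow to the right and rows downward; lengths in m; the calibration is good to about 2 mm. A picture is of the moment at which its call begins. camera_model takes no time and is no camera call.
- robot.close_job(): hands the job in; it is judged then, once.
The state is a dict: "t": time; "q": joint angles; "dq": joint speeds; "joint_torque": joint torques, N m; "tool_pos": TCP position; "orientation": TCP orientation; "force": force on the tool from outside, world axes, zero at the start; "wrist_torque": the same for the moment, N m; "opening": finger opening in m; "gripper_force": force on a finger pad.
Only numpy, scipy, OpenCV 4.12 (cv2) and the standard library are available. Lean on these libraries where they do the work, as an engineer would, in place of code of your own. Each camera call takes 0.05 s, during which the arm holds its last target. There are 200 camera calls.

TASK

Loosen the clamp knob of the catch tray's grille guard, slide the guard fully open and clamp it tight there, so that it cannot run back while the tray is emptied. Then put every finished brass casting from the tray into the yellow tote, and only after that loosen the guard, slide it fully closed over the tray and clamp it tight again. Leave the brass vase and the white jar where they stand.

Things in the scene. Friction and masses are not known exactly. Their poses are not given: they have to be found in the camera images.
- finisher: Green bench finishing machine, fixed. Origin on the bench (z=0) under its steel catch tray's centre; x points to the green housing (x 150 to 320, 95 high), y along the rails. Tray 200 (x) by 240 (y) outside, walls 5 thick, 34 high, floor 5 thick. Front rail at x=-125 (30 wide, 50 high), rear rail at x=125 (15 wide, 96 high), both y -130 to 400.
- guard (a joint): Position (m) of the sliding bar-grille guard along the machine's y: 0 = closed over the tray (end stop), 0.27 = fully open (end stop). Grille 99 to 109 above the bench; closed it spans machine x -97 to 127, y -100 to 100. Its carriage block (44 by 80, top 96 above the bench) is on the front rail at x=-125, y=-40 + guard. About 3 N moves it when free; clamped it is locked.
- knob (a joint): Angle (rad) of the black clamp knob on the guard's carriage, about the vertical: 0 = fully tight (stop), 1.4 = fully loose (stop). It loosens anticlockwise seen from above; it grips the rail below about 0.4 and is quite free above 0.7. The knob moves with the guard and may be held to slide it.
- knob_grip (a point): Point on the clamp knob's axis in the middle of its grip bar, 139 above the bench. The bar is 64 long, 15 thick, 32 high (122 to 152 above the bench) and turns with the knob: the point's y axis lies along the bar (parallel to the rails when tight, nearly across them when loose).
- tote: Yellow open tote standing loose on the bench, 240 (x) by 260 (y) by 70 high, walls and floor 5 thick, 1.3 kg. Origin at the centre of its underside.
- cast0: Finished brass casting, one of three to five alike (None if absent): a round foot 52 in diameter tapering up to a stem 23 to 25 in diameter from 36 to 78 mm above its underside; 78 tall, about 220 g. Starts standing on its foot in the catch tray. Origin at the centre of its underside, z up along the stem.
- cast1: Finished brass casting, one of three to five alike (None if absent): a round foot 52 in diameter tapering up to a stem 23 to 25 in diameter from 36 to 78 mm above its underside; 78 tall, about 220 g. Starts standing on its foot in the catch tray. Origin at the centre of its underside, z up along the stem.
- cast2: Finished brass casting, one of three to five alike (None if absent): a round foot 52 in diameter tapering up to a stem 23 to 25 in diameter from 36 to 78 mm above its underside; 78 tall, about 220 g. Starts standing on its foot in the catch tray. Origin at the centre of its underside, z up along the stem.
- cast3: Finished brass casting, one of three to five alike (None if absent): a round foot 52 in diameter tapering up to a stem 23 to 25 in diameter from 36 to 78 mm above its underside; 78 tall, about 220 g. Starts standing on its foot in the catch tray. Origin at the centre of its underside, z up along the stem.
- cast4: Finished brass casting, one of three to five alike (None if absent): a round foot 52 in diameter tapering up to a stem 23 to 25 in diameter from 36 to 78 mm above its underside; 78 tall, about 220 g. Starts standing on its foot in the catch tray. Origin at the centre of its underside, z up along the stem.
- cast5: Finished brass casting, one of three to five alike (None if absent): a round foot 52 in diameter tapering up to a stem 23 to 25 in diameter from 36 to 78 mm above its underside; 78 tall, about 220 g. Starts standing on its foot in the catch tray. Origin at the centre of its underside, z up along the stem.
- vase: Bystander: brass vase 180 tall, 90 wide, standing loose. Origin at the centre of its underside.
- jar: Bystander: white jar 80 tall, 70 in diameter. Origin at the centre of its underside.
Mind the look-alikes: they are no part of the job. Leave any green or pink look-alike of the cast2 alone.

How it is judged:
On the way, in this order (a step that is already met when the one before it is completed fails the run):
1. The guard is fully open (within 15 mm of its stop) and its knob is tight (within 0.25 rad of its stop) (value of joint guard above 0.255 m and value of joint knob below 0.25 rad), for 0.3 s.
2. Every casting lies or stands released in the tote while the guard is still clamped open (all of step 1 and x of cast0 in the frame of tote between -0.115 and 0.115 m and y of cast0 in the frame of tote between -0.125 and 0.125 m and z of cast0 in the frame of tote between 0 and 0.09 m and contact force between the fingers and cast0 below 0.5 N and linear speed of each of cast0, cast1, cast2, cast3, cast4, cast5 below 0.05 m/s and x of cast1 in the frame of tote between -0.115 and 0.115 m and y of cast1 in the frame of tote between -0.125 and 0.125 m and z of cast1 in the frame of tote between 0 and 0.09 m and contact force between the fingers and cast1 below 0.5 N and x of cast2 in the frame of tote between -0.115 and 0.115 m and y of cast2 in the frame of tote between -0.125 and 0.125 m and z of cast2 in the frame of tote between 0 and 0.09 m and contact force between the fingers and cast2 below 0.5 N and x of cast3 in the frame of tote between -0.115 and 0.115 m and y of cast3 in the frame of tote between -0.125 and 0.125 m and z of cast3 in the frame of tote between 0 and 0.09 m and contact force between the fingers and cast3 below 0.5 N and x of cast4 in the frame of tote between -0.115 and 0.115 m and y of cast4 in the frame of tote between -0.125 and 0.125 m and z of cast4 in the frame of tote between 0 and 0.09 m and contact force between the fingers and cast4 below 0.5 N and x of cast5 in the frame of tote between -0.115 and 0.115 m and y of cast5 in the frame of tote between -0.125 and 0.125 m and z of cast5 in the frame of tote between 0 and 0.09 m and contact force between the fingers and cast5 below 0.5 N), for 0.3 s.
At the end, for the whole second after the job is handed in: Every casting present is in the tote (its foot's centre within the tote's walls and less than 90 mm above the tote's underside), released and at rest; the guard is closed within 15 mm of its stop and its knob is tight within 0.25 rad of its stop (x of cast0 in the frame of tote between -0.115 and 0.115 m and y of cast0 in the frame of tote between -0.125 and 0.125 m and z of cast0 in the frame of tote between 0 and 0.09 m and contact force between the fingers and cast0 below 0.5 N and linear speed of each of cast0, cast1, cast2, cast3, cast4, cast5 below 0.05 m/s and x of cast1 in the frame of tote between -0.115 and 0.115 m and y of cast1 in the frame of tote between -0.125 and 0.125 m and z of cast1 in the frame of tote between 0 and 0.09 m and contact force between the fingers and cast1 below 0.5 N and x of cast2 in the frame of tote between -0.115 and 0.115 m and y of cast2 in the frame of tote between -0.125 and 0.125 m and z of cast2 in the frame of tote between 0 and 0.09 m and contact force between the fingers and cast2 below 0.5 N and x of cast3 in the frame of tote between -0.115 and 0.115 m and y of cast3 in the frame of tote between -0.125 and 0.125 m and z of cast3 in the frame of tote between 0 and 0.09 m and contact force between the fingers and cast3 below 0.5 N and x of cast4 in the frame of tote between -0.115 and 0.115 m and y of cast4 in the frame of tote between -0.125 and 0.125 m and z of cast4 in the frame of tote between 0 and 0.09 m and contact force between the fingers and cast4 below 0.5 N and x of cast5 in the frame of tote between -0.115 and 0.115 m and y of cast5 in the frame of tote between -0.125 and 0.125 m and z of cast5 in the frame of tote between 0 and 0.09 m and contact force between the fingers and cast5 below 0.5 N and value of joint guard below 0.015 m and value of joint knob below 0.25 rad); the robot touches nothing.
It fails at once if The vase is shifted by more than 40 mm or knocked over (distance of vase from where it was at the start of the episode above 0.04 m or angle between vase's own z axis and vertical above 0.5 rad).
It fails at once if The jar is shifted by more than 40 mm or knocked over (distance of jar from where it was at the start of the episode above 0.04 m or angle between jar's own z axis and vertical above 0.5 rad).
Of cast0, cast1, cast2, cast3, cast4, cast5 only 3 to 5 are there at a start; the rules pass over those that are not, and their reading is None.
At some moment in a run one of cast0, cast1, cast2, cast3, cast4, cast5 may be knocked a few centimetres aside while the robot is not near it.
Once in a run the grip may slacken for a moment while it holds something.
It also fails if it takes over 208 s, if anything falls off the work surface, if the arm or the gripper's body presses on something with over 40 N, if the wrist force passes 120 N, or if a joint passes its speed limit or range.

## Working session

There is one attempt and no reset: what is moved stays moved. The work goes in short steps, Python scripts to look and compute and a tool call to move; the robot and the scene stay as the last step left them, time stands still between calls to the robot, and variables do not carry over. Pictures are saved under pics/ and viewed, at most 14 in all, crops included, and the job is handed in when it is done.

Besides the shell and the picture viewer there is one more tool, called after "Call:" as name(argument=value, ...) on one line, values as JSON. arm_command: Moves the arm, as the interface text tells. Its arguments: {"type":"object","properties":{"increments":{"type":"string"},"grip_force":{"type":"number"}},"required":["increments"]}

```bash
ls; mkdir -p pics; cat > h.py <<'E'
import numpy as np, cv2
from plant import robot
from scipy.spatial.transform import Rotation as R
def cam(n):
    m=robot.camera_model(n); K=np.array([[m['fx'],0,m['cx']],[0,m['fy'],m['cy']],[0,0,1]]);return K,np.array(m['D'],float),np.array(m['eye']),np.array(m['rotation'])
def ray(n,u,v):
    K,D,e,Rm=cam(n); p=cv2.undistortPoints(np.array([[[u,v]]],float),K,D)[0,0]
    d=Rm@np.array([p[0],p[1],1]); return e,d
def plane(n,u,v,z):
    e,d=ray(n,u,v); return e+d*(z-e[2])/d[2]
def proj(n,P):
    K,D,e,Rm=cam(n); c=(np.atleast_2d(P)-e)@Rm
    return cv2.projectPoints(c,np.zeros(3),np.zeros(3),K,D)[0][:,0]
def tri(uv1,uv2):
    e1,d1=ray('top',*uv1);e2,d2=ray('side',*uv2)
    A=np.stack([d1,-d2],1);s=np.linalg.lstsq(A,e2-e1,rcond=None)[0]
    a=e1+d1*s[0];b=e2+d2*s[1];return (a+b)/2,np.linalg.norm(a-b)
E
python3 - <<'E'
from h import *
for n in('top','side'):
    im=robot.read_camera(n);cv2.imwrite(f'pics/{n}0.png',im);print(n,cam(n))
s=robot.read_state();print(s['t'],s['tool_pos'],s['orientation'])
E
```

```text
pics
top (array([[422.88811842,   0.        , 258.18473978],
       [  0.        , 422.88811842, 191.71705913],
       [  0.        ,   0.        ,   1.        ]]), array([0.01546115, 0.        , 0.        , 0.        , 0.        ]), array([ 0.26533828, -0.03250683,  1.29817   ]), array([-2.04974345,  2.16602332, -0.23683987]))
side (array([[491.91811243,   0.        , 260.50731544],
       [  0.        , 491.91811243, 193.677248  ],
       [  0.        ,   0.        ,   1.        ]]), array([-0.15179492,  0.        ,  0.        ,  0.        ,  0.        ]), array([0.2727947 , 0.60821716, 0.89845513]), array([-0.50623276,  2.78316131, -1.0460722 ]))
0.1 [ 0.25531324 -0.54246059  0.24274208] [-3.06438523e+00 -6.84965040e-01  3.55401902e-04]
```

```bash
sed -i "s/np.array(m\['rotation'\])$/R.from_rotvec(m['rotation']).as_matrix()/" h.py; python3 -c "
from h import *
for n in('top','side'): print(cam(n)[3], proj(n,[[0,0,0],[.4,0,0],[0.255,-0.543,0.244]]))"
```

```text
[[-5.50819168e-02 -9.74808416e-01  2.16135455e-01]
 [-9.98481770e-01  5.38560877e-02 -1.15618343e-02]
 [-3.69636602e-04 -2.16444160e-01 -9.76294929e-01]] [[252.09625656 381.56642052]
 [245.32838557 241.14603315]
 [468.20064    278.38943874]]
[[-9.36005997e-01 -2.65123352e-01  2.31521882e-01]
 [-3.51983800e-01  7.04233504e-01 -6.16573253e-01]
 [ 4.22501664e-04 -6.58608215e-01 -7.52485908e-01]] [[484.0469002  306.02230244]
 [303.44728686 252.51579943]
 [427.76945043  44.90759188]]
```

View pics/top0.png

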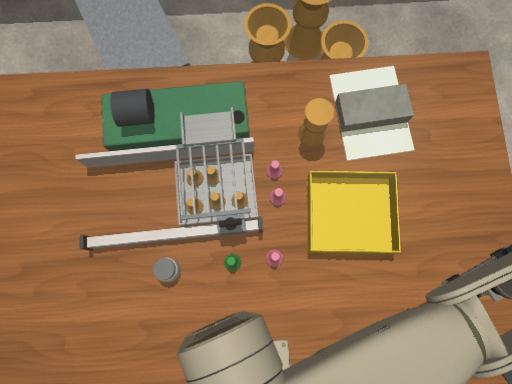

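View pics/side0.png

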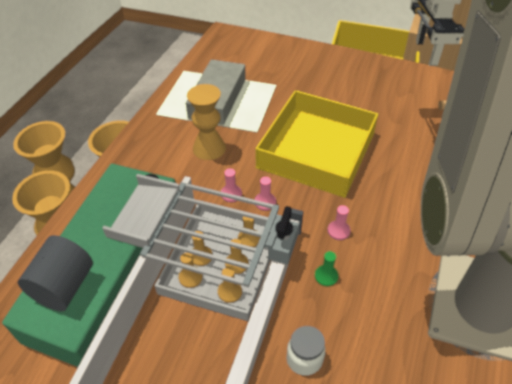

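The pictures show the machine at top-view px (80–260, 85–245), knob at about (232,222) and tote at about (353,215).
Possible castings: brass stems in the tray at about (195,177), (211,173), (193,204), (215,199) and (239,200). Look-alikes are pink (275,169), (278,196), (275,258), green (232,262) and the vase (317,115). By the description I choose the brass ones in the tray, and check them in a close crop.

```bash
python3 - <<'E'
from h import *
a=cv2.imread('pics/top0.png')[130:255,70:270];b=cv2.imread('pics/side0.png')[165:315,110:310]
a=cv2.resize(a,(800,500),interpolation=cv2.INTER_CUBIC);b=cv2.resize(b,(800,600),interpolation=cv2.INTER_CUBIC)
cv2.imwrite('pics/ct.png',a);cv2.imwrite('pics/cs.png',b)
E
```

```text
(no output)
```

View pics/ct.png

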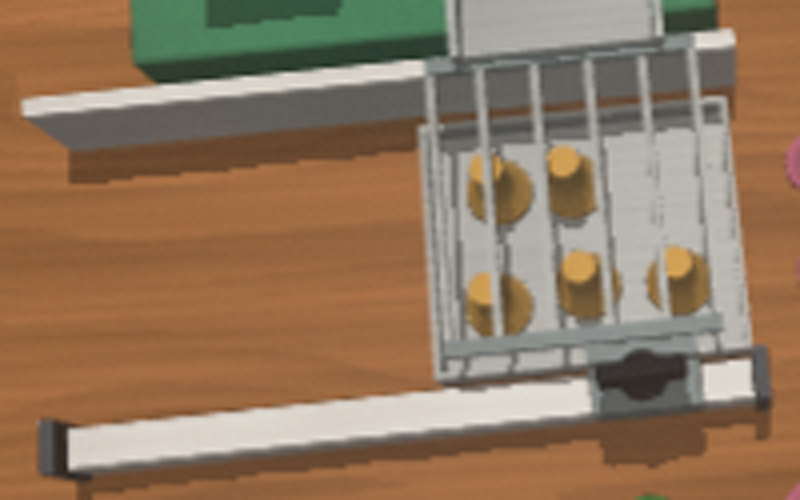

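View pics/cs.png

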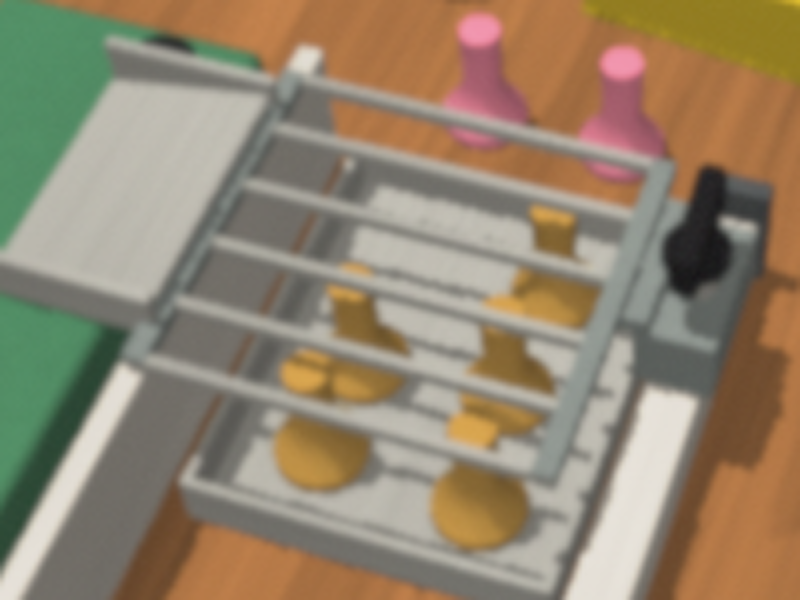

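Close crop: five brass castings under the grille. Stem tops are in crop px at (487,168), (565,162), (482,290), (580,268) and (677,262). No green or pink item is inside the tray, and the knob bar at (645,372) lies parallel to the rails.

```bash
python3 - <<'E'
from h import *
t=lambda x,y:(70+(x-1.5)/4,130+(y-1.5)/4); s=lambda x,y:(110+(x-1.5)/4,165+(y-1.5)/4)
f=lambda p:np.round(p*1000,1)
C=[plane('top',*t(*p),.034) for p in[(420,127),(727,97),(750,350),(437,382)]]
for c in C:print('tray',f(c))
c=np.mean(C,0);print('ctr',f(c)); 
for a,b in((1,0),(2,3)): d=C[b]-C[a];print('yawy',np.degrees(np.arctan2(-d[0],d[1])),np.linalg.norm(d))
for a,b in((3,0),(2,1)): d=C[b]-C[a];print('yawx',np.degrees(np.arctan2(d[1],d[0])),np.linalg.norm(d))
r=[plane('top',*t(*p),.096) for p in[(22,101),(735,31)]];d=r[0]-r[1];print('rear',f(r[0]),f(r[1]),np.degrees(np.arctan2(-d[0],d[1])),np.linalg.norm(d))
r=[plane('top',*t(*p),.05) for p in[(68,430),(592,381)]];d=r[0]-r[1];print('front in',f(r[0]),f(r[1]),np.degrees(np.arctan2(-d[0],d[1])))
print('tray rim tri',[(f(p),f(e)) for p,e in[tri(t(420,127),s(183,490)),tri(t(437,382),s(555,592))]])
# knob
for z in(.137,.152): print('knob',z,f(plane('top',*t(645,370),z)),f(plane('top',*t(600,372),z)),f(plane('top',*t(690,368),z)))
print('knob tri',[(f(p),f(e)) for p,e in[tri(t(645,370),s(700,222)),tri(t(690,366),s(712,175))]])
# castings top discs
T=[(487,168),(565,162),(482,290),(580,268),(677,262)]
S=[(306,370),(350,280),(472,428),(503,312),(553,218)]
for a,b in zip(T,S):
  p,e=tri(t(*a),s(*b));print('cast',f(p),f(e),'plane .083',f(plane('top',*t(*a),.083)))
top=cv2.imread('pics/top0.png')
hsv=cv2.cvtColor(top,cv2.COLOR_BGR2HSV)
m=cv2.inRange(hsv,(24,150,90),(34,255,255));n,l,st,ce=cv2.connectedComponentsWithStats(m)
i=1+st[1:,4].argmax();q=cv2.minAreaRect(np.argwhere(l==i)[:,::-1].astype(np.float32));print(st[i],q)
for p in cv2.boxPoints(q):print('tote',f(plane('top',*p,.07)))
for n2,uv in(('vase',(319,111)),):print(n2,f(plane('top',*uv,.18)))
E
```

```text
tray [656.  206.6  34. ]
tray [667.3 -32.9  34. ]
tray [466.9 -39.9  34. ]
tray [455.6 196.4  34. ]
ctr [561.4  82.5  34. ]
yawy 2.6850380471421995 0.2398067354391227
yawy 2.728742249799272 0.2365750417599328
yawx 2.9353878787033554 0.20069225425858603
yawx 2.0121682878699447 0.20052371086345172
rear [672.9 488.2  96. ] [698.8 -41.5  96. ] 2.79627712645815 0.530412559591759
front in [432.7 464.8  50. ] [447.6  78.6  50. ] 2.196252675183357
tray rim tri [(array([655.3, 207.2,  27.4]), np.float64(5.5)), (array([454., 196.,  35.]), np.float64(2.9))]
knob 0.137 [440.5  34.  137. ] [440.8  65.1 137. ] [440.2   2.8 137. ]
knob 0.152 [438.2  33.1 152. ] [438.6  63.8 152. ] [437.9   2.4 152. ]
knob tri [(array([439.1,  33.8, 139. ]), np.float64(2.2)), (array([441.7,   2.7, 138.2]), np.float64(0.7))]
cast [605.5 148.1  80.9] 2.9 plane .083 [606.4 148.1  83. ]
cast [607.6  90.1  81.6] 1.2 plane .083 [607.9  90.1  83. ]
cast [512.5 153.   86.7] 1.8 plane .083 [514.2 153.7  83. ]
cast [525.9  81.5  82.8] 1.7 plane .083 [526.7  81.6  83. ]
cast [527.5  10.4  75.1] 2.9 plane .083 [527.2  10.3  83. ]
[ 309  171   92   82 5930] ((354.5, 211.5), (91.0, 81.0), -0.0)
tote [ 351.5 -183.5   70. ]
tote [ 592.5 -203.1   70. ]
tote [ 577.4 -475.6   70. ]
tote [ 337.3 -444.7   70. ]
vase [ 736.6 -230.2  180. ]
```

Call:
arm_command(increments="0 30 -33 0 -0.14;0 60 -66 0 -0.28;0 90 -99 0 -0.42;0 120 -132 0 -0.56;0 150 -165 0 -0.7", grip_force=30)

```text
t: 0.6
tool_pos: [0.321, -0.3279, 0.2431]
orientation: [-2.64, -1.702, -0.0]
force: [0.6, 0.6, -0.2]
opening: 0.0929
gripper_force: 0.0
```

```bash
cat >> h.py <<'E'
YAW=np.radians(2.65); C0=np.array([.561,.083])
def m2w(x,y): return C0+[x*np.cos(YAW)-y*np.sin(YAW),x*np.sin(YAW)+y*np.cos(YAW)]
def w2m(p): d=np.array(p[:2])-C0; return np.array([d[0]*np.cos(YAW)+d[1]*np.sin(YAW),-d[0]*np.sin(YAW)+d[1]*np.cos(YAW)])
def go(x,y,z,psi=None):
    "tool-frame shift to TCP target (world) and turn to tool-y angle psi"
    s=robot.read_state();Rm=R.from_rotvec(s['orientation']).as_matrix()
    d=Rm.T@(np.array([x,y,z])-s['tool_pos']);a=np.arctan2(Rm[1,1],Rm[0,1])
    print('t',round(s['t'],2),'tcp',np.round(np.array(s['tool_pos'])*1000,1),'psi',round(np.degrees(a),2),'mach',np.round(w2m(s['tool_pos'])*1000,1),'shift',np.round(d*1000,1),'turn',round(-((YAW if psi is None else psi)-a),3),'open',round(s['opening']*1000,1),'F',np.round(s['force'],1),'tz',round(s['wrist_torque'][2],2),'q6',round(s['q'][5],2))
E
python3 -c "
from h import *
go(.4385,.0355,.244)"
```

```text
t 0.6 tcp [ 321.  -327.9  243.1] psi -24.38 mach [-258.8 -399.3] shift [379.5 -43.   -0.7] turn -0.472 open 92.9 F [ 0.6  0.6 -0.2] tz -0.0 q6 -0.48
```

Call:
arm_command(increments="0 45 -5 0 -0.1;0 90 -10 0 -0.2;0 135 -15 0 -0.3;0 180 -20 0 -0.4;0 225 -25.5 0 -0.472")

```text
t: 1.1
tool_pos: [0.3918, -0.1128, 0.2435]
orientation: [2.171, 2.27, 0.0]
force: [0.4, 0.9, -0.2]
opening: 0.0927
gripper_force: 0.0
```

Call:
arm_command(increments="0 36 14 0 0;0 72 27 0 0;0 109 41 0 0;0 145 54.6 0 0;0 145 54.6 0 0")

```text
t: 1.6
tool_pos: [0.4407, 0.0362, 0.2432]
orientation: [-2.169, -2.27, -0.001]
force: [-1.2, -0.8, -0.8]
opening: 0.0927
gripper_force: 0.0
```

```bash
python3 -c "
from h import *
go(.4385,.0355,.15)"
```

```text
t 1.6 tcp [440.7  36.2 243.2] psi 2.61 mach [-122.4  -41.1] shift [-0.8 -2.2 93.2] turn -0.001 open 92.7 F [-1.2 -0.8 -0.8] tz 0.03 q6 -0.08
```

Call:
arm_command(increments="0 -1 -2 31 0;0 -1 -2 62 0;0 -1 -2 93 0;0.6 -1 -2 93 0;1 -1 -2 93 0", grip_force=30)

```text
t: 2.1
tool_pos: [0.4379, 0.031, 0.1507]
orientation: [-2.175, -2.265, 0.002]
force: [-0.1, -0.3, 0.9]
opening: 0.0815
gripper_force: 0.0
```

Call:
arm_command(increments="1 0 0 0 0;1 0 0 0 0;1 0 0 0 0;1 0 0 0 0;1 0 0 0 0")

```text
t: 2.6
tool_pos: [0.4386, 0.0313, 0.151]
orientation: [2.175, 2.266, 0.001]
force: [-0.0, 0.3, 0.2]
opening: 0.0421
gripper_force: 0.0
```

```bash
python3 -c "
from h import *
go(.4385,.0355,.15)"
```

```text
t 2.6 tcp [438.6  31.3 151. ] psi 2.35 mach [-124.6  -45.9] shift [4.2 0.  1. ] turn -0.005 open 42.1 F [-0.   0.3  0.2] tz 0.01 q6 -0.09
```

Call:
arm_command(increments="0.5 4 0 0 0;0.5 4 0 0 0;1 4 0 0 0;1 4 0 0 0;1 4 0 0 0")

```text
t: 3.1
tool_pos: [0.4383, 0.0354, 0.1506]
orientation: [-2.175, -2.266, 0.0]
force: [0.1, -0.2, -0.3]
opening: 0.0269
gripper_force: 0.0
```

Call:
arm_command(increments="1 0 0 0 0;1 0 0 0 0;1 0 0 0 0;1 0 0 0 0")

```text
t: 3.5
tool_pos: [0.4392, 0.0354, 0.1507]
orientation: [2.174, 2.265, 0.003]
force: [6.6, -0.1, -5.2]
opening: 0.0149
gripper_force: 29.7
```

```bash
python3 -c "
from h import *
go(.4385,.0355,.15)"
```

```text
t 3.5 tcp [439.2  35.4 150.7] psi 2.35 mach [-123.8  -41.9] shift [ 0.2 -0.7  0.7] turn -0.005 open 14.9 F [ 6.6 -0.1 -5.2] tz 0.18 q6 -0.08
```

Call:
arm_command(increments="1 0 0 0 -0.1;1 0 0 0 -0.22;1 0 0 0 -0.34;1 0 0 0 -0.46;1 0 0 0 -0.58", grip_force=50)

```text
t: 4.0
tool_pos: [0.4398, 0.0356, 0.1507]
orientation: [1.429, 2.794, 0.004]
force: [11.0, 3.1, -8.4]
opening: 0.0147
gripper_force: 49.7
```

Call:
arm_command(increments="1 0 0 0 -0.13;1 0 0 0 -0.26;1 0 0 0 -0.39;1 0 0 0 -0.5;1 0 0 0 -0.6")

```text
t: 4.5
tool_pos: [0.4402, 0.0362, 0.1507]
orientation: [0.539, 3.09, 0.004]
force: [14.4, 5.8, -10.9]
opening: 0.0148
gripper_force: 49.7
```

```bash
python3 -c "
from h import *
go(*m2w(-.125,.23),.15,1.2)"
```

```text
t 4.5 tcp [440.2  36.2 150.7] psi 70.21 mach [-122.8  -41.2] shift [105.6 249.8   1.1] turn 0.025 open 14.8 F [ 14.4   5.8 -10.9] tz -0.12 q6 -1.26
```

Call:
arm_command(increments="1 6 15 0 0;1 16 39 0 0;1 27 66 0 0;1 39 94 0 0;1 51.5 124.8 0 0")

```text
t: 5.0
tool_pos: [0.4335, 0.1703, 0.1507]
orientation: [0.548, 3.091, -0.002]
force: [8.3, -4.2, -3.8]
opening: 0.0144
gripper_force: 49.9
```

Call:
arm_command(increments="1 12 28 0 0;1 24 57 0 0;1 35 84 0 0;1 44 106 0 0;1 50.5 122 0 0")

```text
t: 5.5
tool_pos: [0.427, 0.3032, 0.1506]
orientation: [0.546, 3.094, -0.001]
force: [0.6, -3.5, 2.1]
opening: 0.0146
gripper_force: 49.9
```

```bash
python3 -c "
from h import *
go(*m2w(-.125,.23),.15,1.2)"
```

```text
t 5.5 tcp [427.  303.2 150.6] psi 70.0 mach [-123.7  226.2] shift [2.7 3.  0.6] turn 0.022 open 14.6 F [ 0.6 -3.5  2.1] tz 0.01 q6 -0.7
```

Call:
arm_command(increments="1 1 3 0 0;1 2 5 0 0;1 2 5 0 0")

```text
t: 5.8
tool_pos: [0.4269, 0.3062, 0.1507]
orientation: [-0.547, -3.093, 0.004]
force: [-1.3, -4.9, 4.3]
opening: 0.0148
gripper_force: 49.9
```

```bash
python3 -c "
from h import *
go(*m2w(-.125,.23),.15,YAW)"
```

```text
t 5.8 tcp [426.9 306.2 150.7] psi 69.94 mach [-123.6  229.1] shift [1.6 0.3 0.7] turn 1.175 open 14.8 F [-1.3 -4.9  4.3] tz 0.08 q6 -0.69
```

Call:
arm_command(increments="1 0 0 0 0.12;1 0 0 0 0.24;1 0 0 0 0.36;1 0 0 0 0.48;1 0 0 0 0.6")

```text
t: 6.3
tool_pos: [0.4265, 0.3056, 0.1506]
orientation: [-1.444, -2.79, 0.005]
force: [-3.9, -7.7, 6.3]
opening: 0.0145
gripper_force: 49.9
```

Call:
arm_command(increments="1 0 0 0 0.12;1 0 0 0 0.24;1 0 0 0 0.36;1 0 0 0 0.48;1 0 0 0 0.6")

```text
t: 6.8
tool_pos: [0.4259, 0.3054, 0.1507]
orientation: [2.204, 2.238, -0.007]
force: [-6.2, -9.2, 9.2]
opening: 0.0148
gripper_force: 50.1
```

```bash
python3 -c "
from h import *
go(*m2w(-.125,.23),.15,YAW)"
```

```text
t 6.8 tcp [425.9 305.4 150.7] psi 0.89 mach [-124.6  228.4] shift [ 1.6 -0.4  0.7] turn -0.031 open 14.8 F [-6.2 -9.2  9.2] tz 0.53 q6 0.51
```

Call:
arm_command(increments="0.5 0 0 0 -0.03;0.5 0 0 0 -0.03;0.5 0 0 0 -0.03;0.5 0 0 -30 -0.03;0.5 0 0 -70 -0.03", grip_force=30)

```text
t: 7.3
tool_pos: [0.4253, 0.3066, 0.2187]
orientation: [-2.162, -2.277, 0.008]
force: [1.6, 0.0, 0.9]
opening: 0.0456
gripper_force: 0.0
```

```bash
python3 - <<'E'
from h import *
a=robot.read_camera('top');b=robot.read_camera('side')
go(*m2w(-.125,.23),.22,YAW)
a=cv2.resize(a[120:270,60:260],(800,600),interpolation=cv2.INTER_CUBIC);b=cv2.resize(b[165:345,60:300],(800,600),interpolation=cv2.INTER_CUBIC)
cv2.imwrite('pics/ct1.png',a);cv2.imwrite('pics/cs1.png',b)
E
```

```text
t 7.4 tcp [429.6 309.1 227. ] psi 2.95 mach [-120.8  232. ] shift [-2.  -4.3  6.9] turn 0.005 open 46.3 F [-0.2  1.4 -0.2] tz -0.04 q6 0.48
```

View pics/ct1.png

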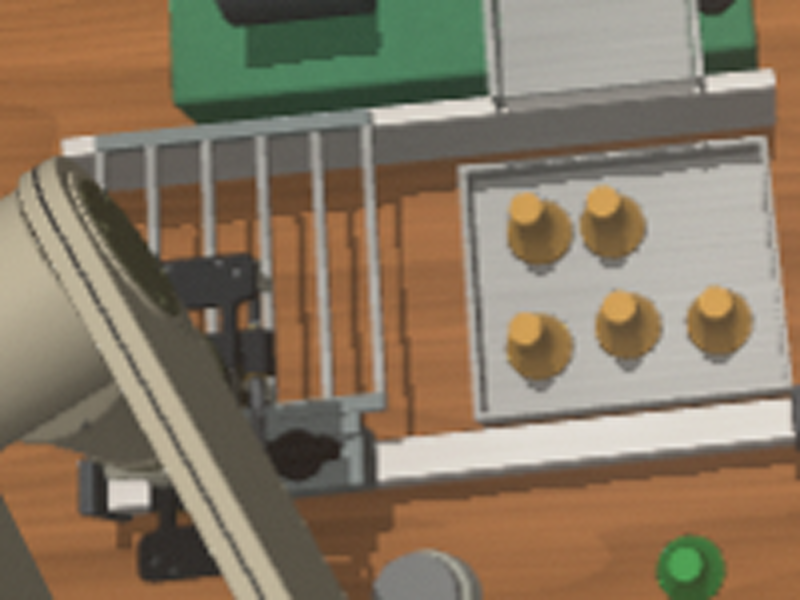

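View pics/cs1.png

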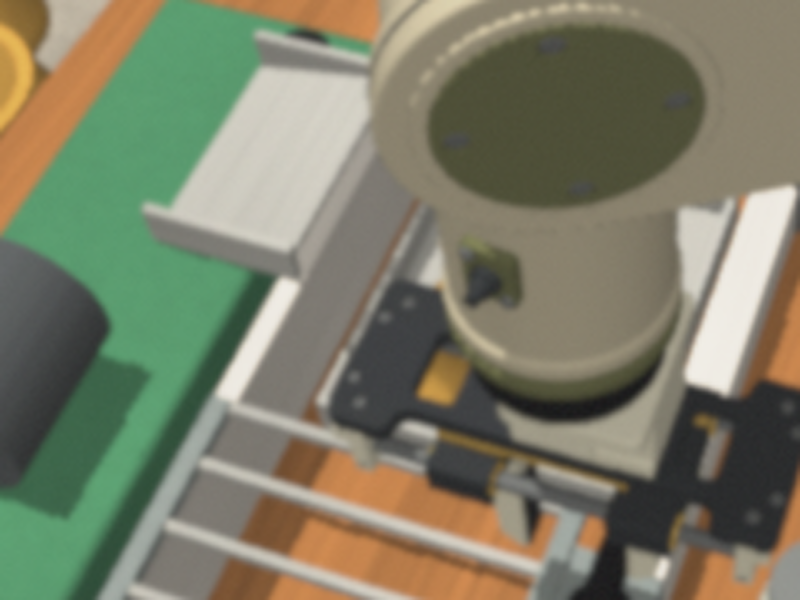

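The view is clear now. The guard is open with the knob bar parallel to the rails. Five castings stand uncovered, with stem tops in the ct1 crop at (526,209), (603,202), (525,329), (619,307) and (714,301).

```bash
python3 - <<'E'
from h import *
t=lambda x,y:(60+(x-1.5)/4,120+(y-1.5)/4); s=lambda x,y:(60+(x-1.2)*.3,165+(y-1.2)*.3)
f=lambda p:np.round(p*1000,1)
p,e=tri(t(500,104),s(295,272));print('chute',f(p),f(e),f(w2m(p)))
p,e=tri(t(486,3),s(148,210));print('chute back?',f(p),f(e))
for a in[(526,209),(603,202),(525,329),(619,307),(714,301)]:
  q=plane('top',*t(*a),.083);print('cast',f(q),'mach',f(w2m(q)))
C=[plane('top',*t(*p),.034) for p in[(460,168),(765,140),(790,387),(480,420)]]
c=np.mean(C,0);print('ctr',f(c))
# tote corners refined
m=cv2.imread('pics/top0.png');h=cv2.cvtColor(m,cv2.COLOR_BGR2HSV);k=cv2.inRange(h,(22,120,60),(36,255,255));k[:165]=0;k[:,:300]=0;k[270:]=0
cn=max(cv2.findContours(k,0,2)[0],key=cv2.contourArea);ap=cv2.approxPolyDP(cn,6,True)[:,0];print(ap.tolist())
for p in ap:print('tote',f(plane('top',*map(float,p),.07)))
E
```

```text
chute [680.6 163.3 100.6] 3.8 [123.2  74.7]
chute back? [760.2 171.  128.4] 17.0
cast [605.7 148.8  83. ] mach [47.7 63.7]
cast [607.9  91.6  83. ] mach [47.3  6.4]
cast [514.8 151.5  83. ] mach [-43.   70.5]
cast [527.5  82.3  83. ] mach [-33.5   0.8]
cast [528.1  12.5  83. ] mach [-36.1 -68.9]
ctr [561.6  82.4  34. ]
[[310, 171], [308, 251], [400, 251], [395, 172]]
tote [ 592.3 -206.1   70. ]
tote [ 354.5 -180.8   70. ]
tote [ 340.2 -445.1   70. ]
tote [ 575.1 -460.3   70. ]
```

Call:
arm_command(increments="0.5 -43 12 0 0;0.5 -86 24 0 0;0.5 -129 36 0 0;0.5 -172 48 10 0;0.5 -215 60 20 0")

```text
t: 7.9
tool_pos: [0.4983, 0.0943, 0.2005]
orientation: [2.163, 2.278, 0.002]
force: [0.3, 0.6, -0.1]
opening: 0.0466
gripper_force: 0.0
```

Call:
arm_command(increments="0.5 -43 12 5 0;0.5 -86 25 10 0;0.5 -86 25 10 0;0.5 -86 25 10 0")

```text
t: 8.3
tool_pos: [0.5269, 0.0105, 0.19]
orientation: [-2.166, -2.274, 0.0]
force: [0.2, 0.9, -0.8]
opening: 0.0462
gripper_force: 0.0
```

```bash
python3 -c "
from h import *
go(.5281,.0125,.075)"
```

```text
t 8.3 tcp [526.9  10.5 190. ] psi 2.79 mach [-37.4 -70.9] shift [  1.9   1.4 115. ] turn 0.002 open 46.2 F [ 0.2  0.9 -0.8] tz 0.0 q6 -0.13
```

Call:
arm_command(increments="0.5 2 1.5 40 0;0.5 2 1.5 80 0;0.5 2 1.5 115 0;0.5 2 1.5 115 0;1 2 1.5 115 0", grip_force=30)

```text
t: 8.8
tool_pos: [0.528, 0.0146, 0.0759]
orientation: [-2.161, -2.278, 0.001]
force: [-0.6, -1.0, 0.3]
opening: 0.0425
gripper_force: 0.0
```

Call:
arm_command(increments="1 0 0 0 0;1 0 0 0 0;1 0 0 0 0;1 0 0 0 0")

```text
t: 9.2
tool_pos: [0.5299, 0.0134, 0.0777]
orientation: [2.162, 2.276, 0.003]
force: [-2.6, 1.1, 6.8]
opening: 0.0238
gripper_force: 30.0
```

Call:
arm_command(increments="1 0 0 -25 0;1 0 0 -60 0;1 0 0 -100 0;1 0 0 -105 0;1 0 0 -105 0")

```text
t: 9.7
tool_pos: [0.5298, 0.0132, 0.1828]
orientation: [2.162, 2.275, 0.004]
force: [0.1, -0.1, -2.8]
opening: 0.0239
gripper_force: 30.0
```

```bash
python3 -c "
from h import *
go(.505,-.400,.18)"
```

```text
t 9.7 tcp [529.8  13.2 182.8] psi 2.91 mach [-34.4 -68.3] shift [-411.4  -45.8    2.8] turn 0.005 open 23.9 F [ 0.1 -0.1 -2.8] tz 0.05 q6 -0.12
```

Call:
arm_command(increments="1 -35 -4 0 0;1 -80 -9 0 0;1 -125 -14 0 0;1 -170 -19 0 0;1 -215 -24 0 0", grip_force=40)

```text
t: 10.2
tool_pos: [0.5139, -0.2037, 0.1782]
orientation: [-2.162, -2.275, 0.001]
force: [1.2, 0.2, -1.3]
opening: 0.0234
gripper_force: 40.0
```

Call:
arm_command(increments="1 -45 -5 0 0;1 -90 -10 0 0;1 -135 -15 0 0;1 -175 -19 0 0;1 -196 -22 0 0")

```text
t: 10.7
tool_pos: [0.5016, -0.402, 0.1776]
orientation: [-2.165, -2.272, 0.001]
force: [-0.3, 0.9, -1.7]
opening: 0.0239
gripper_force: 40.0
```

Call:
arm_command(increments="1 0 0 0 0;1 0 0 45 0;1 0 0 85 0;1 0 0 100 0;1 0 0 102 0")

```text
t: 11.2
tool_pos: [0.502, -0.3975, 0.0761]
orientation: [-2.16, -2.274, 0.001]
force: [0.5, -0.5, -2.2]
opening: 0.0234
gripper_force: 40.0
```

```bash
python3 -c "
from h import *
go(.505,-.400,.079)"
```

```text
t 11.2 tcp [ 502.  -397.5   76.1] psi 2.95 mach [ -81.1 -477.2] shift [-2.7  2.8 -2.9] turn 0.005 open 23.4 F [ 0.5 -0.5 -2.2] tz -0.0 q6 -0.8
```

Call:
arm_command(increments="1 0 0 2 0;0.5 0 0 2 0;0.5 0 0 2 0;0.5 0 0 2 0;0.5 0 0 -30 0")

```text
t: 11.7
tool_pos: [0.5011, -0.3971, 0.1042]
orientation: [-2.158, -2.271, 0.0]
force: [-0.0, 0.2, -0.8]
opening: 0.0456
gripper_force: 0.0
```

Call:
arm_command(increments="0.5 0 0 -45 0;0.5 30 3 -75 0;0.5 75 7 -75 0;0.5 120 12 -75 0;0.5 165 16 -75 0")

```text
t: 12.2
tool_pos: [0.5114, -0.2326, 0.1848]
orientation: [2.164, 2.275, 0.001]
force: [0.3, -0.1, -0.4]
opening: 0.0465
gripper_force: 0.0
```

Call:
arm_command(increments="0.5 48 5 0 0;0.5 96 10 0 0;0.5 144 15 0 0;0.5 192 19 0 0;0.5 240 24 0 0")

```text
t: 12.7
tool_pos: [0.5229, 0.0089, 0.1846]
orientation: [2.163, 2.276, 0.002]
force: [1.4, -0.1, -0.1]
opening: 0.0461
gripper_force: 0.0
```

Call:
arm_command(increments="0.5 40 4 0 0;0.5 73 7 0 0;0.5 73 7 0 0;0.5 73 7 0 0")

```text
t: 13.1
tool_pos: [0.5262, 0.0809, 0.1841]
orientation: [2.161, 2.279, 0.001]
force: [0.1, 0.1, -0.2]
opening: 0.0468
gripper_force: 0.0
```

```bash
python3 -c "
from h import *
go(.5275,.0823,.075)"
```

```text
t 13.1 tcp [526.2  80.9 184.1] psi 3.04 mach [-34.8  -0.5] shift [  1.4   1.3 109.1] turn 0.007 open 46.8 F [ 0.1  0.1 -0.2] tz 0.01 q6 0.0
```

Call:
arm_command(increments="0.5 1.5 1 40 0;0.5 1.5 1 80 0;0.5 1.5 1 109 0;0.5 1.5 1 109 0;1 1.5 1 109 0", grip_force=40)

```text
t: 13.6
tool_pos: [0.527, 0.0808, 0.0751]
orientation: [-2.165, -2.276, 0.001]
force: [-0.3, 0.0, -0.1]
opening: 0.0424
gripper_force: 0.0
```

Call:
arm_command(increments="1 0 0 0 0;1 0 0 0 0;1 0 0 0 0;1 0 0 0 0")

```text
t: 14.0
tool_pos: [0.5284, 0.0818, 0.0767]
orientation: [2.162, 2.276, 0.003]
force: [-2.1, -1.8, 6.6]
opening: 0.0238
gripper_force: 40.0
```

Call:
arm_command(increments="1 0 0 -25 0;1 0 0 -60 0;1 0 0 -100 0;1 0 0 -105 0;1 0 0 -105 0")

```text
t: 14.5
tool_pos: [0.5283, 0.082, 0.1818]
orientation: [2.162, 2.275, 0.005]
force: [-0.4, 0.1, -2.4]
opening: 0.0234
gripper_force: 40.0
```

```bash
python3 -c "
from h import *
go(.415,-.395,.18)"
```

```text
t 14.5 tcp [528.3  82.  181.8] psi 2.93 mach [-32.7   0.5] shift [-470.6 -137.5    1.2] turn 0.005 open 23.4 F [-0.4  0.1 -2.4] tz -0.02 q6 0.01
```

Call:
arm_command(increments="1 -33 -10 0 0;1 -76 -22 0 0;1 -119 -35 0 0;1 -162 -47 0 0;1 -205 -60 0 0")

```text
t: 15.0
tool_pos: [0.4757, -0.1269, 0.1774]
orientation: [-2.162, -2.276, 0.002]
force: [1.0, -0.4, -2.7]
opening: 0.0239
gripper_force: 40.0
```

Call:
arm_command(increments="1 -43 -12 0 0;1 -86 -25 0 0;1 -129 -38 0 0;1 -172 -50 0 0;1 -215 -63 0 0")

```text
t: 15.5
tool_pos: [0.4239, -0.3447, 0.1772]
orientation: [-2.162, -2.275, -0.0]
force: [1.0, -0.3, -2.8]
opening: 0.0235
gripper_force: 40.0
```

Call:
arm_command(increments="1 -35 -10 0 0;1 -50 -14 15 0;1 -50 -14 55 0;1 -50 -14 90 0;1 -50 -14 104 0")

```text
t: 16.0
tool_pos: [0.4113, -0.3932, 0.0728]
orientation: [-2.16, -2.272, 0.002]
force: [-19.7, 9.7, 57.3]
opening: 0.0238
gripper_force: 40.0
```

Call:
arm_command(increments="1 0 0 0 0;0.5 0 0 0 0;0.5 0 0 0 0;0.5 0 0 0 0;0.5 0 0 -30 0")

```text
t: 16.5
tool_pos: [0.4121, -0.3919, 0.1016]
orientation: [-2.158, -2.272, -0.001]
force: [-0.7, 0.1, -0.1]
opening: 0.0457
gripper_force: 0.0
```

Call:
arm_command(increments="0.5 0 0 -40 0;0.5 0 0 -75 0;0.5 0 0 -75 0")

```text
t: 16.8
tool_pos: [0.4167, -0.3971, 0.1877]
orientation: [2.156, 2.27, -0.001]
force: [-0.0, -0.7, 0.7]
opening: 0.0464
gripper_force: 0.0
```

```bash
python3 - <<'E'
from h import *
a=robot.read_camera('top')
cv2.imwrite('pics/t2.png',cv2.resize(a[100:320,100:420],(800,550),interpolation=cv2.INTER_CUBIC))
go(.6079,.0916,.18)
E
```

```text
t 16.85 tcp [ 415.8 -396.2  184.6] psi 2.94 mach [-167.2 -471.9] shift [477.3 216.8   3. ] turn 0.005 open 46.6 F [-0.6  0.3 -0.4] tz -0.01 q6 -0.9
```

View pics/t2.png

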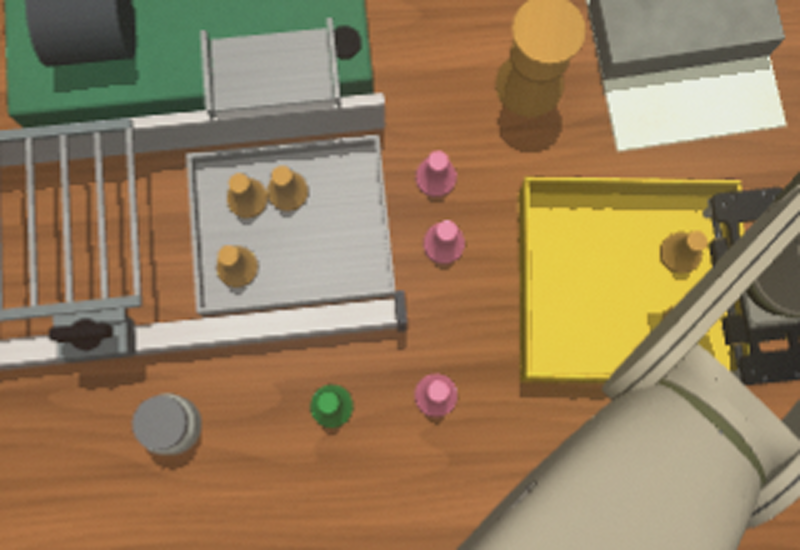

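The tray holds three castings, with tops at crop (238,181), (282,174) and (229,257). The first has been knocked aside. One placed casting stands in the tote at (695,245), and the other is hidden by the arm.

```bash
python3 - <<'E'
from h import *
t=lambda x,y:(100+(x-.75)/2.5,100+(y-.75)/2.5)
for a in[(238,181),(282,174),(229,257)]:
  q=plane('top',*t(*a),.083);print(np.round(q*1000,1),np.round(w2m(q)*1000,1))
E
```

```text
[604.4 137.7  83. ] [45.9 52.6]
[610.1  85.2  83. ] [49.2 -0.1]
[512.9 150.3  83. ] [-45.   69.4]
```

Call:
arm_command(increments="0.5 45 10 0 0;0.5 90 20 0 0;0.5 135 31 0 0;0.5 180 41 0 0;0.5 226 51 0 0")

```text
t: 17.35
tool_pos: [0.4529, -0.1642, 0.1794]
orientation: [-2.164, -2.276, 0.001]
force: [0.8, 0.3, -0.1]
opening: 0.0469
gripper_force: 0.0
```

Call:
arm_command(increments="0.5 45 10 0 0;0.5 90 20 0 0;0.5 135 31 0 0;0.5 180 41 0 0;0.5 226 51 0 0")

```text
t: 17.85
tool_pos: [0.4923, 0.0641, 0.1795]
orientation: [-2.163, -2.277, 0.001]
force: [1.1, -0.9, 0.4]
opening: 0.0463
gripper_force: 0.0
```

Call:
arm_command(increments="0.5 45 10 0 0;0.5 90 21 0 0;0.5 90 21 0 0;0.5 90 21 0 0")

```text
t: 18.25
tool_pos: [0.5084, 0.154, 0.1792]
orientation: [-2.16, -2.28, 0.003]
force: [-0.6, -0.3, -0.0]
opening: 0.0466
gripper_force: 0.0
```

```bash
python3 - <<'E'
from h import *
go(.5142,.151,.075)
E
```

```text
t 18.25 tcp [508.4 154.  179.2] psi 3.09 mach [-49.2  73.3] shift [ -3.2   5.8 104.2] turn 0.008 open 46.6 F [-0.6 -0.3 -0. ] tz -0.01 q6 0.14
```

Call:
arm_command(increments="0.5 -3 6 20 0;0.5 -3 6 60 0;0.5 -3 6 95 0;0.5 -3 6 104 0;1 -3 6 104 0")

```text
t: 18.75
tool_pos: [0.5138, 0.1489, 0.0748]
orientation: [-2.164, -2.274, 0.006]
force: [-0.5, -0.2, 0.6]
opening: 0.0422
gripper_force: 0.0
```

Call:
arm_command(increments="1 0 0 0 0;1 0 0 0 0;1 0 0 0 0;1 0 0 0 0")

```text
t: 19.15
tool_pos: [0.5168, 0.1506, 0.0786]
orientation: [2.163, 2.276, 0.004]
force: [-1.0, -0.3, 7.2]
opening: 0.0239
gripper_force: 40.0
```

Call:
arm_command(increments="1 0 0 -25 0;1 0 0 -60 0;1 0 0 -100 0;1 0 0 -105 0;1 0 0 -105 0")

```text
t: 19.65
tool_pos: [0.5167, 0.1507, 0.1836]
orientation: [2.162, 2.276, 0.005]
force: [0.1, -0.3, -3.4]
opening: 0.0235
gripper_force: 40.0
```

```bash
python3 -c "
from h import *
go(.465,-.325,.18)"
```

```text
t 19.65 tcp [516.7 150.7 183.6] psi 2.93 mach [-41.1  69.7] shift [-472.4  -76.     3. ] turn 0.005 open 23.5 F [ 0.1 -0.3 -3.4] tz 0.02 q6 0.14
```

Call:
arm_command(increments="1 -33 -5 0 0;1 -77 -12 0 0;1 -121 -19 0 0;1 -165 -26 0 0;1 -210 -34 0 0")

```text
t: 20.15
tool_pos: [0.4905, -0.0623, 0.1792]
orientation: [-2.161, -2.276, 0.003]
force: [0.7, -0.1, -1.6]
opening: 0.0238
gripper_force: 40.0
```

Call:
arm_command(increments="1 -45 -7 0 0;1 -90 -14 0 0;1 -135 -22 0 0;1 -180 -29 0 0;1 -220 -36 0 0")

```text
t: 20.65
tool_pos: [0.4658, -0.284, 0.1791]
orientation: [-2.162, -2.274, 0.001]
force: [-0.1, 0.8, -2.1]
opening: 0.0236
gripper_force: 40.0
```

Call:
arm_command(increments="1 -32 -5 0 0;1 -42 -6 20 0;1 -42 -6 60 0;1 -42 -6 90 0;1 -42 -6 100 0")

```text
t: 21.15
tool_pos: [0.4599, -0.3229, 0.0776]
orientation: [-2.157, -2.27, 0.003]
force: [-20.3, 8.8, 51.5]
opening: 0.0237
gripper_force: 40.0
```

Call:
arm_command(increments="1 0 0 1 0;0.5 0 0 1 0;0.5 0 0 1 0;0.5 0 0 1 0;0.5 0 0 -30 0")

```text
t: 21.65
tool_pos: [0.4612, -0.3227, 0.1076]
orientation: [-2.159, -2.272, 0.001]
force: [-0.3, -0.5, -0.3]
opening: 0.0457
gripper_force: 0.0
```

Call:
arm_command(increments="0.5 0 0 -40 0;0.5 0 0 -75 0;0.5 0 0 -75 0")

```text
t: 21.95
tool_pos: [0.4665, -0.3271, 0.1937]
orientation: [2.156, 2.27, 0.001]
force: [0.5, -1.1, 1.0]
opening: 0.0466
gripper_force: 0.0
```

```bash
python3 - <<'E'
from h import *
a=robot.read_camera('top');b=robot.read_camera('side')
x=cv2.resize(a[130:230,150:290],(560,400),interpolation=cv2.INTER_CUBIC);y=cv2.resize(b[80:200,250:400],(240,192))
o=np.zeros((400,800,3),np.uint8);o[:,:560]=x;o[:192,560:]=y;cv2.imwrite('pics/t3.png',o)
go(.6079,.0916,.18)
E
```

```text
t 22.05 tcp [ 464.4 -325.4  188.1] psi 2.93 mach [-115.3 -403.5] shift [409.1 164.6   7.6] turn 0.005 open 46.2 F [-0.1  0.1 -0.6] tz 0.01 q6 -0.75
```

View pics/t3.png

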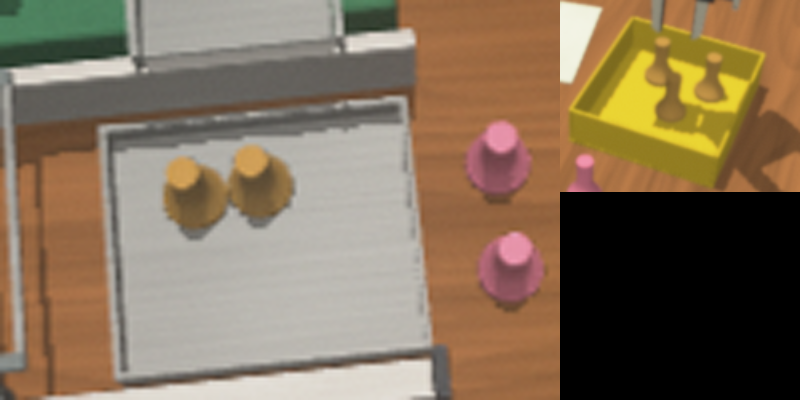

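Three castings now stand upright in the tote. The two left in the tray have tops at crop (183,172) and (252,160), feet touching.

```bash
python3 - <<'E'
from h import *
t=lambda x,y:(150+(x-1.5)/4,130+(y-1.5)/4)
for a in[(183,172),(252,160)]:
  q=plane('top',*t(*a),.083);print(np.round(q*1000,1),np.round(w2m(q)*1000,1));go(q[0],q[1],.18)
E
```

```text
[602.7 136.3  83. ] [44.1 51.3]
t 22.05 tcp [ 464.4 -325.4  188.1] psi 2.93 mach [-115.3 -403.5] shift [454.  161.7   7.5] turn 0.005 open 46.2 F [-0.1  0.1 -0.6] tz 0.01 q6 -0.75
[609.1  84.8  83. ] [48.1 -0.4]
t 22.05 tcp [ 464.4 -325.4  188.1] psi 2.93 mach [-115.3 -403.5] shift [402.3 165.5   7.6] turn 0.005 open 46.2 F [-0.1  0.1 -0.6] tz 0.01 q6 -0.75
```

Call:
arm_command(increments="0.5 42 17 0 0;0.5 84 34 0 0;0.5 126 51 0 0;0.5 168 69 0 0;0.5 210 86 0 0")

```text
t: 22.55
tool_pos: [0.5381, -0.1087, 0.1846]
orientation: [-2.163, -2.275, 0.002]
force: [-0.1, -0.4, -0.7]
opening: 0.0464
gripper_force: 0.0
```

Call:
arm_command(increments="0.5 42 17 0 0;0.5 84 34 0 0;0.5 126 52 0 0;0.5 168 69 0 0;0.5 193 79 0 0")

```text
t: 23.05
tool_pos: [0.6072, 0.0893, 0.1843]
orientation: [-2.16, -2.278, 0.003]
force: [0.1, 0.2, -0.2]
opening: 0.0464
gripper_force: 0.0
```

Call:
arm_command(increments="0.5 0 0 0 0;0.5 0 0 0 0")

```text
t: 23.25
tool_pos: [0.6068, 0.0862, 0.1846]
orientation: [-2.161, -2.278, 0.004]
force: [-0.6, -0.4, -0.2]
opening: 0.0466
gripper_force: 0.0
```

```bash
python3 - <<'E'
from h import *
go(.6088,.0850,.075)
E
```

```text
t 23.25 tcp [606.8  86.2 184.6] psi 3.01 mach [45.9  1.1] shift [ -1.2   2.2 109.6] turn 0.006 open 46.6 F [-0.6 -0.4 -0.2] tz 0.01 q6 0.01
```

Call:
arm_command(increments="0.5 -2 2 40 0;0.5 -2 2 80 0;0.5 -2 2 107 0;0.5 -2 2 107 0;1 -2 2 107 0")

```text
t: 23.75
tool_pos: [0.6093, 0.0828, 0.0794]
orientation: [-2.165, -2.275, 0.002]
force: [-0.4, -0.9, 0.8]
opening: 0.0421
gripper_force: 0.0
```

Call:
arm_command(increments="1 0 0 0 0;1 0 0 0 0;1 0 0 0 0;1 0 0 0 0")

```text
t: 24.15
tool_pos: [0.6112, 0.0841, 0.0817]
orientation: [2.162, 2.276, 0.003]
force: [-1.9, -0.6, 8.0]
opening: 0.0239
gripper_force: 39.9
```

Call:
arm_command(increments="1 0 0 -25 0;1 0 0 -60 0;1 0 0 -100 0;1 0 0 -105 0;1 0 0 -105 0")

```text
t: 24.65
tool_pos: [0.6112, 0.0843, 0.1867]
orientation: [2.162, 2.275, 0.005]
force: [0.3, -0.7, -1.8]
opening: 0.0243
gripper_force: 39.9
```

```bash
python3 -c "
from h import *
go(.515,-.255,.18)"
```

```text
t 24.65 tcp [611.2  84.3 186.7] psi 2.93 mach [50.3 -1. ] shift [-333.9 -113.5    6.2] turn 0.005 open 24.3 F [ 0.3 -0.7 -1.8] tz -0.01 q6 0.0
```

Call:
arm_command(increments="1 -34 -12 0 0;1 -76 -26 0 0;1 -118 -40 0 0;1 -160 -54 0 0;1 -202 -69 0 0")

```text
t: 25.15
tool_pos: [0.5494, -0.1222, 0.1819]
orientation: [-2.161, -2.275, 0.003]
force: [0.5, -0.0, -2.3]
opening: 0.024
gripper_force: 39.9
```

Call:
arm_command(increments="1 -42 -14 0 0;1 -84 -28 0 0;1 -120 -41 0 0;1 -132 -44 0 0;1 -132 -44 30 0")

```text
t: 25.65
tool_pos: [0.5153, -0.2583, 0.1568]
orientation: [2.164, 2.27, 0.001]
force: [1.2, -0.1, -1.4]
opening: 0.0236
gripper_force: 39.9
```

Call:
arm_command(increments="1 0 0 30 0;1 0 0 55 0;1 0 0 63 0;1 0 0 66 0;1 0 0 67 0")

```text
t: 26.15
tool_pos: [0.5145, -0.2549, 0.0878]
orientation: [-2.164, -2.278, -0.0]
force: [0.5, -0.3, -1.1]
opening: 0.0238
gripper_force: 39.9
```

```bash
python3 -c "
from h import *
go(.515,-.255,.0817)"
```

```text
t 26.15 tcp [ 514.5 -254.9   87.8] psi 2.94 mach [ -62.1 -335.4] shift [-0.1  0.5  6.1] turn 0.005 open 23.8 F [ 0.5 -0.3 -1.1] tz -0.03 q6 -0.6
```

Call:
arm_command(increments="1 0 0 3 0;1 0 0 4 0;0.5 0 0 4 0;0.5 0 0 4 0;0.5 0 0 4 0")

```text
t: 26.65
tool_pos: [0.5146, -0.2555, 0.0843]
orientation: [2.163, 2.277, 0.0]
force: [0.1, -0.2, 0.0]
opening: 0.0428
gripper_force: 0.0
```

Call:
arm_command(increments="0.5 0 0 -30 0;0.5 0 0 -70 0;0.5 0 0 -100 0;0.5 35 10 -100 0;0.5 78 21 -100 0")

```text
t: 27.15
tool_pos: [0.5322, -0.1773, 0.186]
orientation: [2.165, 2.271, 0.002]
force: [0.4, 0.4, -0.5]
opening: 0.0464
gripper_force: 0.0
```

Call:
arm_command(increments="0.5 44 12 0 0;0.5 88 24 0 0;0.5 132 36 0 0;0.5 176 48 0 0;0.5 220 61 0 0")

```text
t: 27.65
tool_pos: [0.5812, 0.0484, 0.1842]
orientation: [2.164, 2.277, 0.001]
force: [0.1, -0.3, 0.4]
opening: 0.0467
gripper_force: 0.0
```

Call:
arm_command(increments="0.5 44 12 0 0;0.5 85 24 0 0;0.5 85 24 0 0;0.5 85 24 0 0")

```text
t: 28.05
tool_pos: [0.6005, 0.1337, 0.1837]
orientation: [2.161, 2.28, -0.0]
force: [0.0, -1.2, 0.8]
opening: 0.0464
gripper_force: 0.0
```

```bash
python3 -c "
from h import *
go(.6027,.1363,.075)"
```

```text
t 28.05 tcp [600.5 133.7 183.7] psi 3.05 mach [41.8 48.8] shift [  2.6   2.3 108.7] turn 0.007 open 46.4 F [ 0.  -1.2  0.8] tz 0.03 q6 0.08
```

Call:
arm_command(increments="0.5 2.5 2.5 40 0;0.5 2.5 2.5 80 0;0.5 2.5 2.5 107 0;0.5 2.5 2.5 107 0;1 2.5 2.5 107 0")

```text
t: 28.55
tool_pos: [0.6028, 0.1341, 0.0771]
orientation: [-2.166, -2.276, 0.001]
force: [-0.2, -0.1, 0.2]
opening: 0.0425
gripper_force: 0.0
```

Call:
arm_command(increments="1 0 0 0 0;1 0 0 0 0;1 0 0 0 0;1 0 0 0 0")

```text
t: 28.95
tool_pos: [0.6042, 0.1354, 0.0788]
orientation: [2.162, 2.276, 0.004]
force: [-2.2, -0.8, 6.1]
opening: 0.0239
gripper_force: 40.0
```

Call:
arm_command(increments="1 0 0 -25 0;1 0 0 -60 0;1 0 0 -100 0;1 0 0 -105 0;1 0 0 -105 0")

```text
t: 29.45
tool_pos: [0.6041, 0.1355, 0.1838]
orientation: [2.162, 2.276, 0.005]
force: [-0.1, 0.2, -3.1]
opening: 0.0236
gripper_force: 40.0
```

```bash
python3 -c "
from h import *
go(.415,-.250,.18)"
```

```text
t 29.45 tcp [604.1 135.5 183.8] psi 2.93 mach [45.5 50.5] shift [-375.4 -208.6    2.8] turn 0.005 open 23.6 F [-0.1  0.2 -3.1] tz 0.02 q6 0.09
```

Call:
arm_command(increments="1 -30 -17 0 0;1 -69 -38 0 0;1 -108 -60 0 0;1 -147 -82 0 0;1 -187 -104 0 0")

```text
t: 29.95
tool_pos: [0.5062, -0.0576, 0.1789]
orientation: [-2.161, -2.276, 0.003]
force: [0.4, 0.2, -2.5]
opening: 0.0236
gripper_force: 40.0
```

Call:
arm_command(increments="1 -40 -22 0 0;1 -80 -44 0 0;1 -120 -66 0 0;1 -160 -89 0 0;1 -188 -104 0 0")

```text
t: 30.45
tool_pos: [0.4116, -0.2512, 0.1792]
orientation: [-2.163, -2.274, 0.002]
force: [0.3, 0.5, -3.9]
opening: 0.0238
gripper_force: 40.0
```

Call:
arm_command(increments="1 0 0 0 0;1 0 0 40 0;1 0 0 80 0;1 0 0 93 0;1 0 0 97 0")

```text
t: 30.95
tool_pos: [0.4125, -0.2477, 0.0816]
orientation: [-2.159, -2.273, 0.001]
force: [-0.4, -0.3, -2.6]
opening: 0.0238
gripper_force: 40.0
```

```bash
python3 -c "
from h import *
go(.415,-.250,.0788)"
```

```text
t 30.95 tcp [ 412.5 -247.7   81.6] psi 2.96 mach [-163.7 -323.5] shift [-2.4  2.4  2.8] turn 0.005 open 23.8 F [-0.4 -0.3 -2.6] tz -0.0 q6 -0.7
```

Call:
arm_command(increments="1 0 0 1 0;0.5 0 0 1 0;0.5 0 0 1 0;0.5 0 0 1 0;0.5 0 0 -35 0")

```text
t: 31.45
tool_pos: [0.4119, -0.248, 0.1164]
orientation: [-2.159, -2.272, 0.001]
force: [-0.5, 0.4, 0.1]
opening: 0.0457
gripper_force: 0.0
```

Call:
arm_command(increments="0.5 0 0 -45 0;0.5 0 0 -90 0;0.5 0 0 -110 0;0.5 40 3 -110 0;0.5 85 6 -110 0")

```text
t: 31.95
tool_pos: [0.4167, -0.1651, 0.232]
orientation: [2.165, 2.271, 0.002]
force: [0.6, 0.8, -0.5]
opening: 0.0467
gripper_force: 0.0
```

Call:
arm_command(increments="0.5 47 3 0 0;0.5 94 6 0 0;0.5 141 9 0 0;0.5 188 12 0 0;0.5 235 15 0 0")

```text
t: 32.45
tool_pos: [0.4191, 0.0727, 0.231]
orientation: [2.163, 2.276, 0.003]
force: [-0.1, 0.0, -0.3]
opening: 0.0466
gripper_force: 0.0
```

```bash
python3 - <<'E'
from h import *
a=robot.read_camera('top')
cv2.imwrite('pics/t4.png',cv2.resize(a[100:320,100:420],(800,550),interpolation=cv2.INTER_CUBIC))
go(*m2w(-.1245,.2285),.2,YAW)
E
```

```text
t 32.5 tcp [418.5  79.2 230.9] psi 3.17 mach [-142.5    2.8] shift [225.4  19.9  32. ] turn 0.009 open 46.7 F [-1.7  4.4 -0.7] tz 0.02 q6 0.01
```

View pics/t4.png

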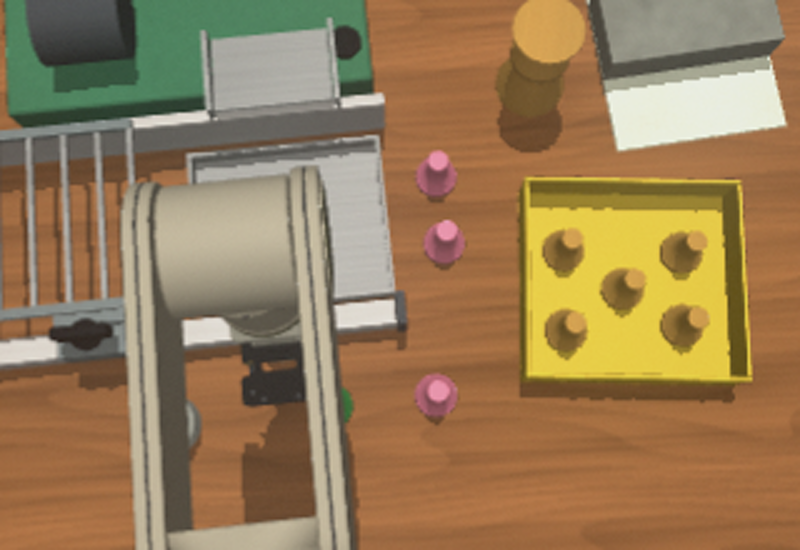

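All five castings stand upright in the tote, at crop (570,240), (690,243), (630,283), (573,323) and (693,320). The guard is still open and clamped.

Call:
arm_command(increments="0.5 45 4 0 0;0.5 90 8 0 0;0.5 135 12 0 0;0.5 180 16 0 0;0.5 225 20 0 0.01")

```text
t: 33.0
tool_pos: [0.4277, 0.2985, 0.2308]
orientation: [2.175, 2.266, 0.003]
force: [-0.2, 0.2, 0.3]
opening: 0.0464
gripper_force: 0.0
```

Call:
arm_command(increments="0.5 0 0 0 0;0.5 0 0 0 0;0.5 0 0 0 0")

```text
t: 33.3
tool_pos: [0.4277, 0.2958, 0.2301]
orientation: [2.175, 2.266, 0.001]
force: [-0.4, -0.4, -0.0]
opening: 0.0466
gripper_force: 0.0
```

```bash
python3 - <<'E'
from h import *
go(*m2w(-.1245,.2285),.15,YAW)
E
```

```text
t 33.3 tcp [427.7 295.8 230.1] psi 2.33 mach [-123.3  218.7] shift [ 9.8 -1.3 80.1] turn -0.006 open 46.6 F [-0.4 -0.4 -0. ] tz -0.01 q6 0.47
```

Call:
arm_command(increments="0.5 10 -1 10 0;0.5 10 -1 40 0;0.5 10 -1 70 0;0.5 10 -1 80 0;0.5 10 -1 80 0")

```text
t: 33.8
tool_pos: [0.4249, 0.3054, 0.1476]
orientation: [-2.176, -2.265, 0.006]
force: [0.6, -0.0, 0.4]
opening: 0.0463
gripper_force: 0.0
```

Call:
arm_command(increments="1 0 0 0 0;1 0 0 0 0;1 0 0 0 0;1 0 0 0 0;1 0 0 0 0", grip_force=50)

```text
t: 34.3
tool_pos: [0.4258, 0.3068, 0.1505]
orientation: [-2.175, -2.266, -0.0]
force: [-4.0, -0.1, 3.0]
opening: 0.0146
gripper_force: 50.0
```

```bash
python3 - <<'E'
from h import *
go(*m2w(-.1245,.2285),.15,YAW)
E
```

```text
t 34.3 tcp [425.8 306.8 150.5] psi 2.37 mach [-124.7  229.8] shift [-1.3  0.2  0.5] turn -0.005 open 14.6 F [-4.  -0.1  3. ] tz 0.22 q6 0.48
```

Call:
arm_command(increments="1 0 0 0 -0.1;1 0 0 0 -0.22;1 0 0 0 -0.34;1 0 0 0 -0.46;1 0 0 0 -0.58")

```text
t: 34.8
tool_pos: [0.4256, 0.3067, 0.1504]
orientation: [-1.429, -2.797, 0.0]
force: [-5.0, -0.4, 6.6]
opening: 0.0146
gripper_force: 50.0
```

Call:
arm_command(increments="1 0 0 0 -0.13;1 0 0 0 -0.26;1 0 0 0 -0.39;1 0 0 0 -0.5;1 0 0 0 -0.6")

```text
t: 35.3
tool_pos: [0.4255, 0.3066, 0.1504]
orientation: [-0.539, -3.094, 0.0]
force: [-5.5, -1.5, 6.9]
opening: 0.0146
gripper_force: 50.0
```

```bash
python3 - <<'E'
from h import *
go(*m2w(-.1245,-.0415),.15,1.2)
E
```

```text
t 35.3 tcp [425.5 306.6 150.4] psi 70.22 mach [-125.   229.6] shift [-103.9 -250.4    0.4] turn 0.026 open 14.6 F [-5.5 -1.5  6.9] tz -0.12 q6 -0.7
```

Call:
arm_command(increments="1 -6 -15 0 0;1 -16 -39 0 0;1 -27 -66 0 0;1 -39 -94 0 0;1 -51.5 -124.8 0 0")

```text
t: 35.8
tool_pos: [0.4321, 0.1718, 0.1505]
orientation: [0.544, 3.093, 0.004]
force: [6.4, 3.2, -1.6]
opening: 0.0146
gripper_force: 50.0
```

Call:
arm_command(increments="1 -12 -28 0 0;1 -24 -57 0 0;1 -35 -84 0 0;1 -44 -106 0 0;1 -51 -124 0 0")

```text
t: 36.3
tool_pos: [0.4387, 0.0368, 0.1505]
orientation: [0.547, 3.089, 0.003]
force: [10.9, 3.8, -6.6]
opening: 0.0144
gripper_force: 50.0
```

Call:
arm_command(increments="1 -1 -2 0 0;1 -1.5 -3.5 0 0;1 -1.5 -3.5 0 0")

```text
t: 36.6
tool_pos: [0.4388, 0.0365, 0.1505]
orientation: [0.546, 3.091, 0.01]
force: [7.4, 15.5, -2.6]
opening: 0.0147
gripper_force: 50.0
```

```bash
python3 - <<'E'
from h import *
go(*m2w(-.1245,-.0415),.15,YAW)
E
```

```text
t 36.6 tcp [438.8  36.5 150.5] psi 69.98 mach [-124.2  -40.8] shift [ 0.  -0.8  0.5] turn 1.175 open 14.7 F [ 7.4 15.5 -2.6] tz 0.06 q6 -1.26
```

At the closed stop (the force rises there). Tighten.

Call:
arm_command(increments="1 0 0 0 0.12;1 0 0 0 0.24;1 0 0 0 0.36;1 0 0 0 0.48;1 0 0 0 0.6")

```text
t: 37.1
tool_pos: [0.4389, 0.0366, 0.1505]
orientation: [1.441, 2.79, 0.01]
force: [8.5, 15.8, -3.0]
opening: 0.0149
gripper_force: 50.0
```

Call:
arm_command(increments="1 0 0 0 0.12;1 0 0 0 0.24;1 0 0 0 0.36;1 0 0 0 0.48;1 0 0 0 0.61")

```text
t: 37.6
tool_pos: [0.4391, 0.0366, 0.1506]
orientation: [-2.213, -2.229, -0.011]
force: [8.4, 15.1, -3.1]
opening: 0.0146
gripper_force: 50.8
```

```bash
python3 - <<'E'
from h import *
go(*m2w(-.1245,-.0415),.15,YAW)
E
```

```text
t 37.6 tcp [439.1  36.6 150.6] psi 0.43 mach [-124.   -40.7] shift [-0.9 -0.5  0.6] turn -0.039 open 14.6 F [ 8.4 15.1 -3.1] tz 0.85 q6 -0.05
```

Tight. Release, retreat, and check.

Call:
arm_command(increments="0.5 0 0 0 -0.03;0.5 0 0 0 -0.03;0.5 0 0 0 -0.03;0.5 0 0 -30 -0.03;0.5 0 0 -70 -0.03")

```text
t: 38.1
tool_pos: [0.4353, 0.0337, 0.2181]
orientation: [-2.173, -2.263, 0.006]
force: [0.8, -0.2, 0.3]
opening: 0.0455
gripper_force: 0.0
```

Call:
arm_command(increments="0.5 -40 0 -10 0;0.5 -85 0 -20 0;0.5 -130 0 -20 0;0.5 -175 0 -20 0;0.5 -200 0 -20 0")

```text
t: 38.6
tool_pos: [0.4449, -0.1692, 0.2398]
orientation: [2.177, 2.264, -0.001]
force: [0.8, 1.0, 0.4]
opening: 0.0464
gripper_force: 0.0
```

Call:
arm_command(increments="0.5 0 0 0 0;0.5 0 0 0 0;0.5 0 0 0 0")

```text
t: 38.9
tool_pos: [0.4453, -0.1651, 0.2395]
orientation: [-2.174, -2.267, -0.0]
force: [-0.2, -0.2, -0.4]
opening: 0.0468
gripper_force: 0.0
```

```bash
python3 - <<'E'
from h import *
a=robot.read_camera('top')
cv2.imwrite('pics/t5.png',cv2.resize(a[100:320,100:420],(800,550),interpolation=cv2.INTER_CUBIC))
go(*m2w(-.1245,-.2),.2,YAW)
E
```

```text
t 38.95 tcp [ 445.5 -164.9  239.6] psi 2.42 mach [-126.9 -242.3] shift [42.3  2.2 39.6] turn -0.004 open 45.9 F [-1.1  0.4 -0.1] tz -0.02 q6 -0.51
```

View pics/t5.png

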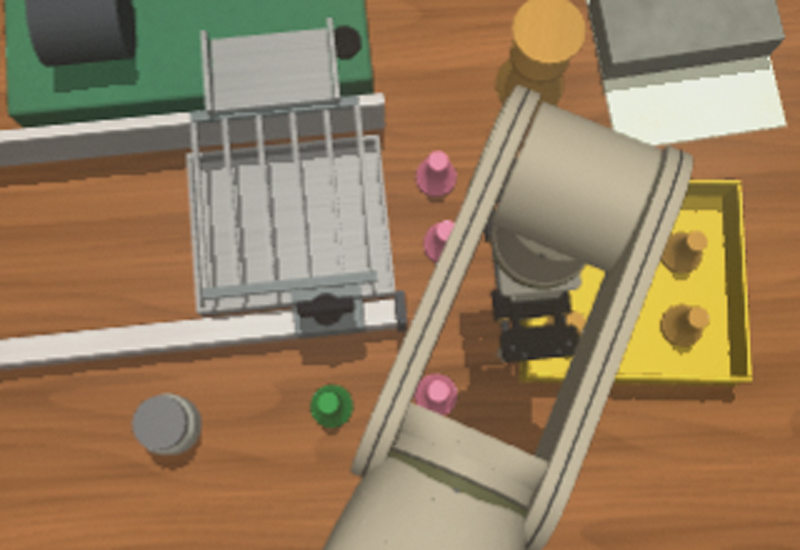

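The guard is closed over an empty tray and its knob bar at (325,310) is parallel to the rails. The gripper is clear at 240 mm height, so I hand in.

```bash
python3 -c "
from plant import robot
print(robot.close_job())"
```

```text
the job is handed in; nothing more can be done
None
```

I handed the job in at about 39 s: all five castings were upright in the tote and the guard was clamped open meanwhile, then closed over the empty tray and clamped tight. The vase and jar were untouched; the hand-in gave no verdict.

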